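Clip the heater remote into its tray

TASK

The beige heater remote lies in the narrow bay along the near edge of the tray, not yet fully in. Nudge it along the bay with a fingertip until its end is fully home against the tray's end wall beside the clip, then push the clip's orange lever over, past its dead point, until it snaps down locked with the jaw gripping the remote. Only push: do not lift or carry anything, and leave the other things on the sideboard alone.

Things in the scene. Friction and masses are not known exactly. Their poses are not given: they have to be found in the camera images.
- tray: Taupe woven-look tray, fixed to the sideboard: 240 mm (its x) by 330 mm (its y), walls 30 mm high and 4 mm thick, floor 4 mm thick. Origin: centre of the underside, on the work surface. Its x axis points from the near edge (with the clip) to the far edge, y along that edge to the robot's left, z up.
- bay (a point): Middle of the heater remote's bay, on the tray floor (tray x -91, y 0 mm, 4 mm up); axes as the tray's. The bay runs along the whole near edge, tray y -161 to +161 mm, and is 50 mm wide (tray x -116 to -66 mm), between the near wall and a rib 4 mm thick that stands 10 mm above the floor.
- bay_end (a point): Point on the inner face of the tray's +y end wall, in the middle of the bay, 14 mm above the work surface (tray x -91, y +161 mm). The remote is home when its end touches this wall. Axes as the tray's.
- heater_remote: Beige remote, a flat bar 46 mm (its x) by 150 mm (its y) by 20 mm high, about 0.13 kg, loose, lying flat, face up in the bay with 4 mm side play. Origin: centre of its underside (4 mm above the work surface). Its y axis points along the bay to the end wall; its end starts 20 to 45 mm short of that wall. It slides with a push under 2.5 N.
- remote_home_end (a point): Middle of the remote's plain end face, the one that has to meet the end wall (10 mm above its underside).
- remote_push_end (a point): Middle of the remote's other end face, by the display, where it is pushed (10 mm above its underside).
- clip_lever (a joint): Angle of the orange lever, rad: 0 open (standing, leaning 10 degrees outward), growing as it swings inward and down over the remote. Its spring resists with up to 0.25 N m (5 N at the pad), fading to nothing at the dead point near 1.33; let go before that, it springs back open. Past it, it snaps by itself to the locked stop at 1.676, nearly level (4 degrees up), pointing to tray +x.
- lever_hinge (a point): Point on the lever's hinge axis, mid-width (tray x -113, y +123 mm, 58 mm above the work surface). The axis runs along the tray's y. The clip's dark bracket around it stands on the near wall: tray x -135 to -103 mm, tray y +95 to +151 mm, reaching 66 mm above the work surface.
- lever_pad (a point): Ribbed finger pad on the lever's outer face (facing out of the tray when open, up when locked), 50 mm along the lever from the hinge axis and 5 mm off the plane through the axis. The lever is a plate 38 mm wide (along tray y); its tip reaches 64 mm from the axis. Heights above the work surface: open, tip 121 mm; locked, pad 66 mm.
- clip_jaw: Sprung steel jaw of the clip with a black rubber bar (46 mm along tray y, 8 mm thick) that comes down on the remote when the lever locks; it covers tray y +100 to +146 mm. Open, the bar hangs about 40 mm above the work surface, 16 mm above the remote. Origin: on the jaw's own hinge axis at the near wall.
- navy_remote: Navy remote control, 42 by 165 by 18 mm, loose in the wide part of the tray. Bystander. Origin: centre of its underside.
- thimble_vase: Small white ceramic vase, 54 mm across, 68 mm high, standing in the wide part of the tray. Bystander. Origin: centre of its underside.
- coaster: Brushed aluminium coaster, a disc 90 mm across and 6 mm thick, lying in the wide part of the tray. Bystander. Origin: centre of its underside.
- earbud_case: White earbud case, 50 by 62 by 24 mm, lying in the wide part of the tray. Bystander. Origin: centre of its underside.
- candle_jar: Amber candle jar with a wooden lid, 68 mm across, 75 mm high, on the sideboard left of the tray. Bystander. Origin: centre of its underside.
- glasses_case: Brown spectacle case, 62 by 160 by 44 mm, on the sideboard right of the tray. Bystander. Origin: centre of its underside.
There are look-alikes about, which are no part of the job. Of the things like the heater_remote, leave any that is green or pink; of the rest the smaller one is meant.

How it is judged:
By the outcome, as a careful person would: the job done as asked, in the order asked, and still so for the second after the job is handed in, with the robot touching nothing.
It also fails if it takes over 43 s, if anything falls off the work surface, if the arm or the gripper's body presses on something with over 40 N, if the wrist force passes 120 N, or if a joint passes its speed limit or range.

ROBOT

A 7-joint arm with a two-finger parallel gripper is mounted at the origin on the work surface. World frame = base frame: x ahead of the robot, y to its left, z up, the work surface at z = 0. Lengths are in m, angles in rad, forces in N, time in s.
With the tool pointing down it reaches from about 0.35 to 0.9 m from the base axis. Payload 19.9 kg.
Tool frame: the origin (TCP) lies on the centre line of the jaws, within the pads' length; the fingertips stand 11 mm ahead of it and the grasp point (between the pads) lies 8 mm behind it; z points along the fingers, y is the line along which they close (so a half turn about z gives the same grasp; the last joint's range is limited). The gripper opens to 94 mm and grips with 3 to 60 N. Pads are 16 mm wide; open, the fingers measure 119 mm over their backs; the gripper's body (75 mm by 177 mm) begins 78 mm behind the grasp point.
Start: joints at [-1.185, 0.417, -0.01, 1.614, 0.005, 1.111, -0.053], TCP at [0.259, 0.569, 0.216] pointing down, gripper open.
Joint ranges: [-2.81, 2.81], [-0.39, 2.02], [-1.27, 1.25], [0.06, 2.57], [-1.19, 4.33], [0.19, 2], [-2.82, 2.82]. Speed limits (rad/s): [1.89, 1.89, 2.39, 2.39, 3.01, 3.01, 3.01].

INTERFACE

Orientations are given as a unit quaternion [x, y, z, w].
In Python, from plant import manip, snapshot, close_job, spot_in gives the robot as it stands. The module is installed in compiled form; this text tells all that it offers.
- The arm moves only by the tool jog_arm, never from a script. Its argument "motion" is a list of rows, each a list of 7 numbers: the shift along the tool's x, y, z in mm, then the turn, a rotation vector about the tool's x, y, z in rad, then the finger opening in mm, from 0 to 94. In form: [[x, y, z, rx, ry, rz, claw], ...]. A call has exactly 8 rows; each row shifts and turns the commanded pose from where the row before left it, along the tool's axes as they then stand; what a row does not reach is not made up. A row lasts 1/12 s, in which the tool goes at most 41.7 mm and 7.16 degrees, less where a joint would pass 70% of its speed; a pose out of reach is approached as far as the arm can. A call is refused whole if a number of a shift passes 41.7 or a number of a turn 0.125, either way. A call with a gripper value outside its range is refused whole. The fingers move at their own pace and stop on an object; the grip force is fixed at half the most. Time passes only in rows, so rows that do not move let the fingers close, or fill a call up. It gives the time, the measured TCP pose, the force, the opening and the grip force at its end, in the units of the state.
- manip.read_state(): the state, without advancing time (a new reading comes with each control period).
- snapshot(name): name is "scene" or "side" or "wrist"; returns a dict with "frame" (420x560x3 uint8, red, green, blue), "fx", "fy", "cx", "cy" (pixels), "eye" and "orientation" of the camera in the world; the wrist camera has in their place "T_tool_cam" (4x4, takes a point from camera to tool coordinates, whose origin is the TCP and whose axes are the flange's). Camera axes: x right, y down, z forward; pixel columns grow to the right and rows downward; lengths in m; the calibration is good to about 2 mm. A picture is of the moment at which its call begins: read the wrist's pose just before it. There is no depth.
- close_job(): hands the job in; it is judged then, once.
Trained networks look in the newest picture that a camera, given by its name, has taken for a name from the list of things; names that differ only in an ending like _2 or _b are one class to them, and where a whole thing is asked for, a point or a joint stands for the part that bears it (a point fixed in the world has none). Each returns a list of dicts, best first, with "confidence" (0 to 1); they miss things now and then, are a little off and sometimes report something else, mostly with a low value. They report only what shows in the picture. A call takes as long as a camera call. They do not tell look-alikes from the thing itself.
- spot_in(camera, thing): "location" ([column, row] as shares, 0 to 1, of the picture: columns of its width, rows of its height, amid what is visible of it).
The state is a dict: "t": time; "joint_positions": joint angles; "qd": joint speeds; "tau": joint torques, N m; "ee_pos": TCP position; "eef_rot": TCP orientation; "contact_force": force on the tool from outside, world axes, zero at the start; "ft_torque": the same for the moment, N m; "finger_gap": finger opening in m; "grasp_force": force on a finger pad.
Only numpy, scipy, OpenCV 4.12 (cv2) and the standard library are available. Lean on these libraries where they do the work, as an engineer would, in place of code of your own. Each camera call takes 0.05 s, during which the arm holds its last target. There are 200 camera calls.

## Working session

There is one attempt and no reset: what is moved stays moved. The work goes in short steps, Python scripts to look and compute and a tool call to move; the robot and the scene stay as the last step left them, time stands still between calls to the robot, and variables do not carry over. Pictures are saved under pics/ and viewed, at most 10 in all, crops included, and the job is handed in when it is done.

Besides the shell and the picture viewer there is one more tool, called after "Request:" by a JSON object that holds its "api" and its "payload". jog_arm: Moves the arm, as the interface text tells. Its arguments: {"type":"object","properties":{"motion":{"type":"array","items":{"type":"array","items":{"type":"number"}}}},"required":["motion"]}

```bash
mkdir -p pics; ls
cat > h.py <<'E'
import numpy as np, cv2, json
from scipy.spatial.transform import Rotation as R
from plant import manip, snapshot, close_job, spot_in
def shot(cam,name):
    s=snapshot(cam); cv2.imwrite(f'pics/{name}.png',s['frame'][:,:,::-1]); 
    np.save(f'pics/{name}.npy',s,allow_pickle=True); return s
def ray(s,u,v):
    d=np.array([(u-s['cx'])/s['fx'],(v-s['cy'])/s['fy'],1.])
    return np.array(s['eye']), rot(s)@d
def rot(s):
    o=np.array(s['orientation']); return R.from_quat(o).as_matrix() if o.size==4 else o
def atz(s,u,v,z):
    e,d=ray(s,u,v); return e+d*(z-e[2])/d[2]
def proj(s,p):
    q=rot(s).T@(np.array(p)-s['eye']); return np.array([s['cx']+s['fx']*q[0]/q[2], s['cy']+s['fy']*q[1]/q[2]])
E
python3 - <<'E'
from h import *
print(manip.read_state())
for c in ['scene','side']:
    s=shot(c,c+'0'); print({k:v for k,v in s.items() if k!='frame'})
    for t in ['tray','heater_remote','remote_home_end','remote_push_end','lever_hinge','lever_pad','clip_jaw']:
        print(c,t,[(round(float(d['confidence']),2),[round(d['location'][0]*560),round(d['location'][1]*420)]) for d in spot_in(c,t)])
E
```

```text
pics
{'t': 0.0, 'joint_positions': array([-1.18552559,  0.41792196, -0.01033572,  1.61415825,  0.00468926,
        1.11067352, -0.05301639]), 'qd': array([-0.00082979,  0.00148611, -0.00102673,  0.00205911,  0.00126161,
        0.00074234, -0.00016163]), 'tau': array([ 2.43460127e-04, -8.51259685e+01,  6.38481081e-01, -4.25985646e+01,
       -4.89715766e-02,  1.86979305e-02,  1.55111757e-04]), 'ee_pos': array([0.25855421, 0.56863115, 0.21586427]), 'eef_rot': array([ 2.11761392e-01,  9.77321232e-01, -5.61503048e-04, -8.86069011e-05]), 'contact_force': array([ 2.94878416e-01,  4.73602516e-01, -4.33988417e-05]), 'ft_torque': array([-0.01233308,  0.03245367,  0.03473092]), 'grasp_force': 0.0, 'finger_gap': 0.09385542084471019}
{'fx': 408.51636083085805, 'fy': 408.51636083085805, 'cx': 272.03256222079585, 'cy': 214.65651836581995, 'eye': array([ 1.16789101, -0.03133513,  1.02433128]), 'orientation': array([ 0.68196308,  0.67221303, -0.19575136, -0.21151217])}
scene tray [(0.75, [269, 253])]
scene heater_remote [(0.89, [385, 267]), (0.77, [326, 180]), (0.74, [251, 173]), (0.67, [261, 225])
[... 293 characters left out ...]
ver_pad [(0.85, [283, 201])]
scene clip_jaw [(0.64, [286, 213])]
{'fx': 536.7872532815794, 'fy': 536.7872532815794, 'cx': 278.714001498281, 'cy': 215.1535422491137, 'eye': array([ 0.43693259, -1.06547209,  1.27188936]), 'orientation': array([ 0.93068703, -0.04804549,  0.02103079, -0.36203727])}
side tray [(0.77, [307, 246])]
side heater_remote [(0.87, [279, 240]), (0.81, [213, 198]), (0.74, [301, 161])]
side remote_home_end [(0.98, [303, 164]), (0.9, [212, 256]), (0.78, [215, 197]), (0.74, [280, 244]), (0.55, [258, 216])]
side remote_push_end [(0.96, [300, 162]), (0.84, [211, 256]), (0.79, [280, 239])]
side lever_hinge [(0.42, [257, 213])]
side lever_pad [(0.54, [259, 212])]
side clip_jaw []
```

View pics/scene0.png

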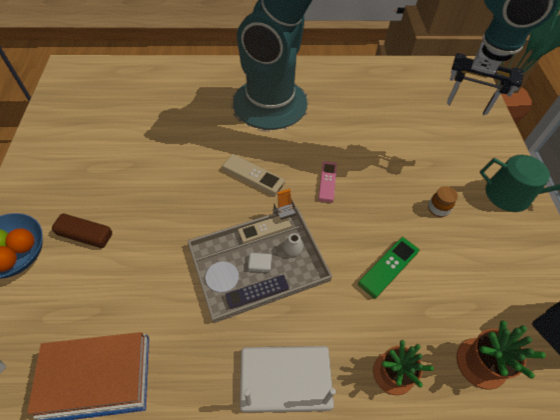

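View pics/side0.png

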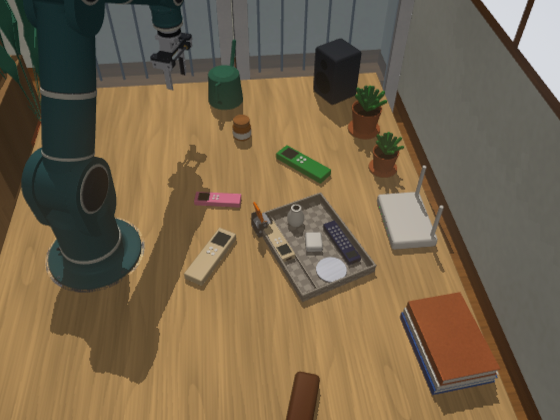

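The heater_remote candidates in the scene view are:
- large beige, outside the tray, at (254,174)
- pink at (327,182)
- green at (389,267)
- small beige, in the tray bay, at (265,231)

I choose the small beige one in the bay and check it in a close crop.

Run:
```python
from h import *
a=cv2.imread('pics/scene0.png')[180:330,180:340]; b=cv2.imread('pics/side0.png')[190:310,240:390]
cv2.imwrite('pics/cropA.png',cv2.resize(a,None,fx=4,fy=4,interpolation=cv2.INTER_CUBIC)) # 640x600
cv2.imwrite('pics/cropB.png',cv2.resize(b,None,fx=5,fy=5,interpolation=cv2.INTER_CUBIC)) #750x600
```

```text
(no output)
```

View pics/cropA.png

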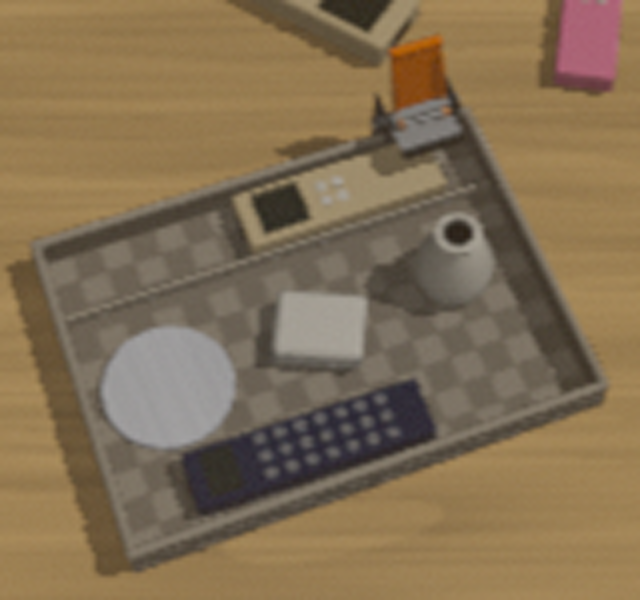

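View pics/cropB.png

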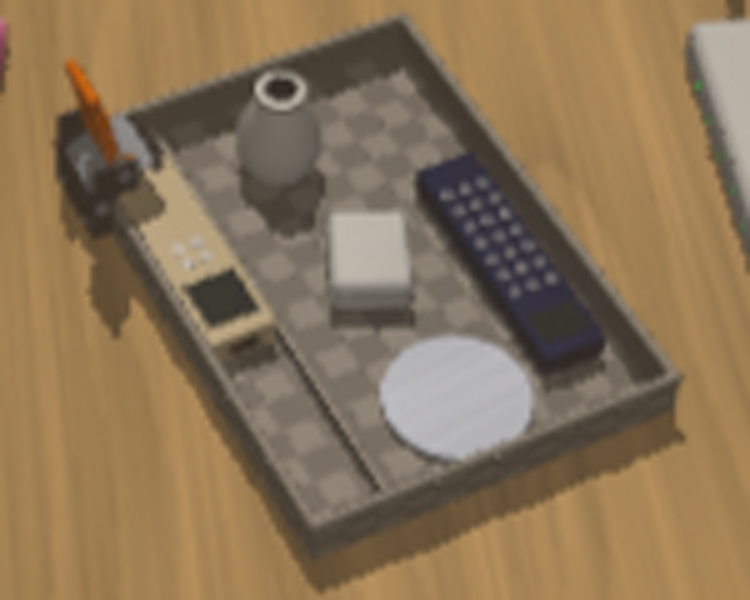

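The crops confirm it: the small beige remote (display at the far end from the clip) lies in the bay, push end near scene (239,235), home end near (291,222). The orange lever stands open at (284,198). Next I fit the tray pose from its rim corners.

```bash
cat >> h.py <<'E'
def T(tp,p):  # tray pose (x,y,yaw), p in mm tray -> world m
    c,s=np.cos(tp[2]),np.sin(tp[2]); p=np.array(p)/1000.
    return np.array([tp[0]+c*p[0]-s*p[1], tp[1]+s*p[0]+c*p[1], p[2]])
E
python3 - <<'E'
from h import *
from scipy.optimize import least_squares
S=np.load('pics/scene0.npy',allow_pickle=True).item(); D=np.load('pics/side0.npy',allow_pickle=True).item()
A=lambda u,v:np.array([u/4+180-.4,v/4+180-.4]); B=lambda u,v:np.array([u/5+240-.4,v/5+190-.4])
C=[((-120,-165,30),A(36,242),B(312,527)),((120,-165,30),A(133,553),B(678,377)),((120,165,30),A(605,383),B(403,17))]
def f(t): return np.concatenate([np.r_[proj(S,T(t,p))-a, proj(D,T(t,p))-b] for p,a,b in C])
r=least_squares(f,[.6,-.05,.2]); t=r.x; print(t,np.round(r.fun,1)); np.save('tray.npy',t)
c,s=np.cos(t[2]),np.sin(t[2])
for n,w in [('pushnear S',atz(S,*A(233,195),.024)),('pushfar S',atz(S,*A(250,248),.024)),('push near D',atz(D,*B(212,345),.024)),('pushfar D',atz(D,*B(272,320),.024)),('home S',atz(S,*A(446,162),.024)),('homefar S',atz(S,*A(450,184),.024))]:
    d=w[:2]-t[:2]; print(n,np.round(1e3*np.array([c*d[0]+s*d[1],-s*d[0]+c*d[1]]),1))
print(proj(S,T(t,(-124,123,121)))*4-720,proj(D,T(t,(-124,123,121)))*5-[1200,950])
for n,p in dict(bay_end=(-91,161,14),push=(-91,-30,14),hinge=(-113,123,58),openpad=(-126,123,107)).items(): print(n,T(t,p).round(4))
print('vase',[ (round(d['confidence'],2),d['location'][0]*560,d['location'][1]*420) for d in spot_in('side','thimble_vase')])
w=atz(S,180+455/4,180+235/4,.062);d=w[:2]-t[:2];print('vase top S',np.round(1e3*np.array([c*d[0]+s*d[1],-s*d[0]+c*d[1]]),1))
q=manip.read_state()['eef_rot']; print(R.from_quat(q).as_matrix().round(3))
E
```

```text
[ 0.64965861 -0.04193941  0.34852239] [-0.8 -0.1 -0.3  0.2 -0.5  0.4 -0.1 -0.   0.9  0.2 -0.3 -0.7]
pushnear S [-110.9  -21.4]
pushfar S [-65.3 -24.1]
push near D [-110.4  -22.7]
pushfar D [-70.2 -21.4]
home S [-83.4 132.6]
homefar S [-65.  128.1]
[416.89024014  42.20811181] [82.2212272  74.52849632]
bay_end [0.5091 0.0783 0.014 ]
push [ 0.5744 -0.1012  0.014 ]
hinge [0.5014 0.0351 0.058 ]
openpad [0.4892 0.0306 0.107 ]
vase [(0.85, 289.688, 215.208)]
vase top S [ -3.3 104.8]
[[-0.91   0.414  0.   ]
 [ 0.414  0.91  -0.   ]
 [-0.    -0.    -1.   ]]
```

Request:
{"api": "jog_arm", "payload": {"motion": [[0,0,0,0,0,0.1,0],[0,0,0,0,0,0.1,0],[0,0,0,0,0,0.1,0],[0,0,0,0,0,0.1,0],[0,0,0,0,0,0.1,0],[0,0,0,0,0,0.1,0],[0,0,0,0,0,0.1,0],[0,0,0,0,0,0.096,0]]}}

```text
t: 1.52
ee_pos: [0.2587, 0.5689, 0.2164]
eef_rot: [0.576, 0.817, -0.0, 0.0]
contact_force: [-0.6, -0.3, 0.1]
finger_gap: 0.0442
grasp_force: 0.0
```

```bash
cat >> h.py <<'E'
def goal(p,yaw=0.):
    """tool shift in mm to bring TCP to tray point p(mm), turn left"""
    t=np.load('tray.npy'); st=manip.read_state(); M=R.from_quat(st['eef_rot'])
    c,s=np.cos(t[2]),np.sin(t[2]); G=np.array([[-s,c,0],[c,s,0],[0,0,-1]]).T
    d=st['ee_pos']-np.array([t[0],t[1],0])
    print('tray TCP',np.round(1e3*np.array([c*d[0]+s*d[1],-s*d[0]+c*d[1],d[2]]),1),'shift',np.round(1e3*M.inv().apply(T(t,p)-st['ee_pos']),1),
     'turn',(M.inv()*R.from_matrix(G)).as_rotvec().round(4),'F',np.round(st['contact_force'],2),'t',round(st['t'],2),'gap',round(st['finger_gap'],4))
E
python3 -c "
from h import *
goal((-91,-50,150))"
```

```text
tray TCP [-158.8  707.6  216.4] shift [-757.3   72.1   66.5] turn [-0.      0.0001 -0.0056] F [-0.62 -0.25  0.12] t 1.52 gap 0.0442
```

Request:
{"api": "jog_arm", "payload": {"motion": [[-20,2,0,0,0,-0.005,0],[-34,3,0,0,0,0,0],[-34,3,0,0,0,0,0],[-34,3,0,0,0,0,0],[-34,3,0,0,0,0,0],[-34,3,0,0,0,0,0],[-34,3,0,0,0,0,0],[-34,3,0,0,0,0,0]]}}

```text
t: 2.18
ee_pos: [0.3698, 0.3332, 0.2166]
eef_rot: [0.572, 0.82, 0.0, -0.0]
contact_force: [1.3, 0.2, 0.1]
finger_gap: 0.0003
grasp_force: 0.0
```

Request:
{"api": "jog_arm", "payload": {"motion": [[-34,3,0,0,0,0,0],[-34,3,0,0,0,0,0],[-34,3,0,0,0,0,0],[-34,3,0,0,0,0,0],[-34,3,0,0,0,0,0],[-34,3,0,0,0,0,0],[-34,3,0,0,0,0,0],[-34,3,0,0,0,0,0]]}}

```text
t: 2.85
ee_pos: [0.4865, 0.0862, 0.2168]
eef_rot: [0.572, 0.82, 0.0, 0.0]
contact_force: [1.0, 0.3, -0.0]
finger_gap: 0.0005
grasp_force: 0.0
```

Request:
{"api": "jog_arm", "payload": {"motion": [[-34,3,0,0,0,0,0],[-34,3,0,0,0,0,0],[-34,3,0,0,0,0,0],[-34,3,0,0,0,0,0],[-34,3,0,0,0,0,0],[-34,3,10,0,0,0,0],[-20,0,20,0,0,0,0],[0,0,20,0,0,0,0]]}}

```text
t: 3.52
ee_pos: [0.5812, -0.1211, 0.1662]
eef_rot: [0.574, 0.819, -0.0, 0.001]
contact_force: [0.7, -0.1, -0.4]
finger_gap: 0.0007
grasp_force: 0.0
```

```bash
python3 -c "
from h import *
goal((-91,-50,50))"
```

```text
tray TCP [-91.4 -51.  166.2] shift [  1.3   0.3 116.2] turn [ 0.0008  0.0027 -0.0003] F [ 0.72 -0.14 -0.4 ] t 3.52 gap 0.0007
```

Request:
{"api": "jog_arm", "payload": {"motion": [[1,0,25,0,0.003,0,0],[0,0,25,0,0,0,0],[0,0,25,0,0,0,0],[0,0,25,0,0,0,0],[0,0,20,0,0,0,0],[0,0,15,0,0,0,0],[0,0,10,0,0,0,0],[0,0,0,0,0,0,0]]}}

```text
t: 4.18
ee_pos: [0.5789, -0.1147, 0.0198]
eef_rot: [0.572, 0.82, 0.0, -0.002]
contact_force: [0.2, 0.1, 0.5]
finger_gap: 0.0001
grasp_force: 0.0
```

```bash
python3 -c "
from h import *
goal((-91,3,21))
s=shot('side','down')
f=s['frame'][190:310,240:390,::-1]
cv2.imwrite('pics/cropC.png',cv2.resize(f,None,fx=5,fy=5,interpolation=cv2.INTER_CUBIC))"
```

```text
tray TCP [-91.4 -44.2  19.8] shift [47.2  0.6 -1. ] turn [-0.0023 -0.0039  0.0046] F [0.21 0.11 0.48] t 4.18 gap 0.0001
```

View pics/cropC.png

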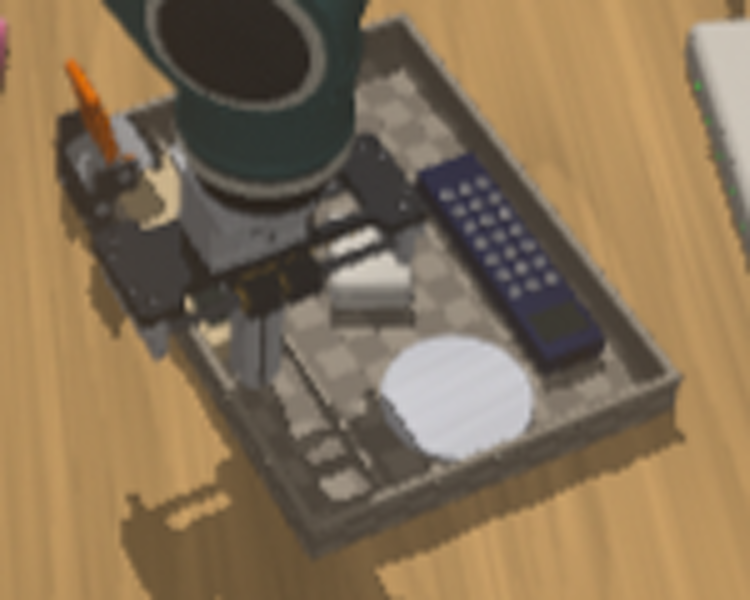

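The closed fingertips stand in the bay behind the remote's display end (crop (255,375)), clear of the near wall and the rib. I now push along the bay.

Request:
{"api": "jog_arm", "payload": {"motion": [[5,0,-1,0,0,0,0],[5,0,0,0,0,0,0],[5,0,0,0,0,0,0],[5,0,0,0,0,0,0],[5,0,0,0,0,0,0],[5,0,0,0,0,0,0],[5,0,0,0,0,0,0],[0,0,0,0,0,0,0]]}}

```text
t: 4.9
ee_pos: [0.5674, -0.0807, 0.0226]
eef_rot: [0.572, 0.821, 0.001, -0.002]
contact_force: [0.4, 0.0, -0.8]
finger_gap: 0.0005
grasp_force: 0.0
```

```bash
python3 -c "
from h import *
goal((-91,3,21))"
```

```text
tray TCP [-90.6  -8.3  22.6] shift [11.3 -0.4  1.6] turn [-0.0001 -0.0036  0.0056] F [ 0.43  0.03 -0.77] t 4.9 gap 0.0005
```

Request:
{"api": "jog_arm", "payload": {"motion": [[3,0,1,0,0,0,0],[2,0,0,0,0,0,0],[2,0,0,0,0,0,0],[1,0,0,0,0,0,0],[1,0,0,0,0,0,0],[1,0,0,0,0,0,0],[0,0,0,0,0,0,0],[0,0,0,0,0,0,0]]}}

```text
t: 5.57
ee_pos: [0.5646, -0.0741, 0.0218]
eef_rot: [0.572, 0.82, 0.0, -0.0]
contact_force: [2.3, -7.5, -0.7]
finger_gap: 0.0007
grasp_force: 3.7
```

```bash
python3 -c "
from h import *
goal((-91,3,21))"
```

```text
tray TCP [-91.   -1.1  21.8] shift [ 4.1 -0.   0.8] turn [ 0.0004 -0.0011  0.0034] F [ 2.34 -7.53 -0.71] t 5.57 gap 0.0007
```

Request:
{"api": "jog_arm", "payload": {"motion": [[1,0,0,0,0,0,0],[1,0,0,0,0,0,0],[1,0,0,0,0,0,0],[0,0,0,0,0,0,0],[0,0,0,0,0,0,0],[0,0,0,0,0,0,0],[0,0,0,0,0,0,0],[0,0,0,0,0,0,0]]}}

```text
t: 6.23
ee_pos: [0.5644, -0.0739, 0.0223]
eef_rot: [0.573, 0.819, -0.0, 0.001]
contact_force: [5.1, -19.9, -0.8]
finger_gap: 0.0009
grasp_force: 10.3
```

```bash
python3 -c "
from h import *
goal((-91,3,21))"
```

```text
tray TCP [-91.1  -0.9  22.3] shift [3.9 0.1 1.3] turn [0.0016 0.0025 0.0015] F [  5.1  -19.85  -0.81] t 6.23 gap 0.0009
```

It is a rigid stop: 20 N and only 0.2 mm of movement. I back off, rise and look.

Request:
{"api": "jog_arm", "payload": {"motion": [[-6,0,0,0,0,0,0],[-12,0,0,0,0,0,0],[-5,0,-20,0,0,0,0],[0,0,-30,0,0,0,0],[0,0,-30,0,0,0,0],[0,0,-30,0,0,0,0],[0,-25,-20,0,0,0,0],[0,-30,0,0,0,0,0]]}}

```text
t: 6.9
ee_pos: [0.5218, -0.1113, 0.155]
eef_rot: [0.571, 0.821, 0.002, 0.001]
contact_force: [-0.6, -1.1, 0.4]
finger_gap: 0.0
grasp_force: 0.0
```

Request:
{"api": "jog_arm", "payload": {"motion": [[0,-25,0,0,0,0,0],[10,-10,0,0,0,0,0],[25,0,0,0,0,0,0],[30,0,0,0,0,0,0],[30,0,0,0,0,0,0],[25,0,0,0,0,0,0],[15,0,0,0,0,0,0],[0,0,0,0,0,0,0]]}}

```text
t: 7.57
ee_pos: [0.4395, 0.0063, 0.152]
eef_rot: [0.571, 0.821, 0.001, -0.002]
contact_force: [0.3, -0.2, -0.5]
finger_gap: 0.0006
grasp_force: 0.0
```

```bash
python3 -c "
from h import *
goal((-155,123,110))
t=np.load('tray.npy')
fs=[]
for c,(x,y,w,h) in dict(scene=(180,180,160,150),side=(240,190,160,150)).items():
    s=shot(c,c+'2'); f=s['frame'][y:y+h,x:x+w,::-1]; fs.append(cv2.resize(f,None,fx=2.5,fy=2.5,interpolation=cv2.INTER_CUBIC))
    for yy in (-22,7,11): print(c,yy,[((proj(s,T(t,(xx,yy,24)))-[x,y])*2.5).round() for xx in (-114,-68)])
cv2.imwrite('pics/cropD.png',np.hstack(fs))"
```

```text
tray TCP [-181.1  117.1  152. ] shift [ 5.5 26.2 42.1] turn [-0.0002 -0.0041  0.008 ] F [ 0.32 -0.23 -0.53] t 7.57 gap 0.0006
scene -22 [array([143., 119.]), array([156., 151.])]
scene 7 [array([167., 111.]), array([181., 144.])]
scene 11 [array([170., 110.]), array([184., 143.])]
side -22 [array([102., 172.]), array([137., 159.])]
side 7 [array([ 91., 155.]), array([126., 142.])]
side 11 [array([ 90., 152.]), array([124., 139.])]
```

View pics/cropD.png

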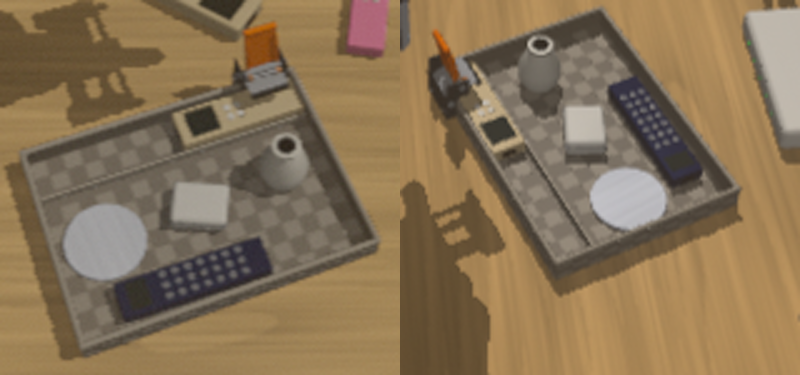

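The remote's display end now shows where it should be for a home position, at tray y about +10 (scene crop (172,118)-(183,147)). Its home end meets the end wall at (301,105), and nothing else has moved. Next is the lever: I go down behind it.

Request:
{"api": "jog_arm", "payload": {"motion": [[3,5,10,0,0,0.004,0],[3,5,10,0,0,0.004,0],[0,5,10,0,0,0,0],[0,5,8,0,0,0,0],[0,5,0,0,0,0,0],[0,0,0,0,0,0,0],[0,0,0,0,0,0,0],[0,0,0,0,0,0,0]]}}

```text
t: 8.33
ee_pos: [0.4617, 0.0177, 0.1143]
eef_rot: [0.575, 0.818, 0.001, -0.001]
contact_force: [0.7, -0.0, 0.2]
finger_gap: 0.0007
grasp_force: 0.0
```

```bash
python3 -c "
from h import *
goal((-139,123,117))"
```

```text
tray TCP [-156.3  120.2  114.3] shift [ 2.8 17.3 -2.7] turn [ 0.0004 -0.0028 -0.004 ] F [ 0.72 -0.03  0.15] t 8.33 gap 0.0007
```

Request:
{"api": "jog_arm", "payload": {"motion": [[2,8.5,-1,0,0,0,0],[1,8.5,-1.5,0,0,0,0],[0,6.5,-1,0,0,0,0],[0,6.5,-1,0,0,0,0],[0,6.5,0.5,0,0,0,0],[0,6.5,0.5,0,0,0,0],[0,6,2.5,0,0,0,0],[0,6,2.5,0,0,0,0]]}}

```text
t: 9.0
ee_pos: [0.5131, 0.0396, 0.1123]
eef_rot: [0.575, 0.818, 0.001, -0.001]
contact_force: [-3.1, -0.5, 3.2]
finger_gap: 0.0006
grasp_force: 1.6
```

```bash
python3 -c "
from h import *
goal((-90.5,123,105))"
```

```text
tray TCP [-100.5  123.3  112.3] shift [-0.3 10.   7.3] turn [ 0.0002 -0.0028 -0.0035] F [-3.09 -0.47  3.22] t 9.0 gap 0.0006
```

Request:
{"api": "jog_arm", "payload": {"motion": [[0,5,3.5,0,0,0,0],[0,5,4,0,0,0,0],[0,3,3.5,0,0,0,0],[0,3,3.5,0,0,0,0],[0,2.5,3.5,0,0,0,0],[0,2,3.5,0,0,0,0],[0,1,3.5,0,0,0,0],[0,1,3.5,0,0,0,0]]}}

```text
t: 9.67
ee_pos: [0.5334, 0.0471, 0.0834]
eef_rot: [0.575, 0.818, 0.001, -0.001]
contact_force: [-0.4, -0.5, 0.2]
finger_gap: 0.0003
grasp_force: 0.0
```

Request:
{"api": "jog_arm", "payload": {"motion": [[0,0,0,0,0,0,0],[0,0,0,0,0,0,0],[0,0,-10,0,0,0,0],[0,0,-25,0,0,0,0],[0,0,-35,0,0,0,0],[-10,-25,-25,0,0,0,0],[-20,-30,0,0,0,0,0],[-25,-30,0,0,0,0,0]]}}

```text
t: 10.33
ee_pos: [0.472, -0.0334, 0.1808]
eef_rot: [0.574, 0.819, 0.002, -0.0]
contact_force: [0.7, -0.5, 0.2]
finger_gap: 0.0003
grasp_force: 0.0
```

Request:
{"api": "jog_arm", "payload": {"motion": [[-25,-30,0,0,0,0,0],[-20,-25,0,0,0,0,0],[0,-10,0,0,0,0,0],[0,0,0,0,0,0,0],[0,0,0,0,0,0,0],[0,0,0,0,0,0,0],[0,0,0,0,0,0,0],[0,0,0,0,0,0,0]]}}

```text
t: 11.0
ee_pos: [0.4267, -0.0974, 0.1787]
eef_rot: [0.575, 0.818, 0.001, -0.001]
contact_force: [-0.8, 0.8, 0.7]
finger_gap: 0.0005
grasp_force: 0.0
```

```bash
python3 -c "
from h import *
goal((-78,123,105))
fs=[]
for c,(x,y,w,h) in dict(scene=(240,190,80,75),side=(240,190,80,75)).items():
    s=shot(c,c+'3'); f=s['frame'][y:y+h,x:x+w,::-1]; fs.append(cv2.resize(f,None,fx=5,fy=5,interpolation=cv2.INTER_CUBIC))
cv2.imwrite('pics/cropE.png',np.hstack(fs))"
```

```text
tray TCP [-228.5   24.1  178.7] shift [ 99.1 150.3  73.9] turn [-0.0003 -0.0027 -0.0022] F [-0.81  0.76  0.67] t 11.0 gap 0.0005
```

View pics/cropE.png

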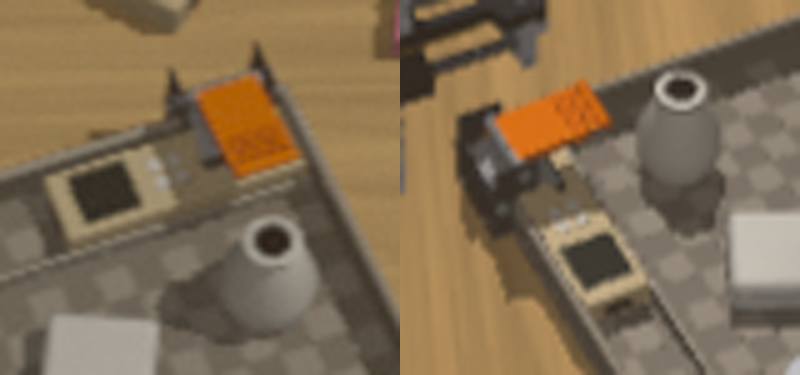

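The lever lies flat over the remote (orange plate at scene crop (250,125), side crop (550,120)). The remote is still home, and the arm is clear.

```bash
python3 -c "
from h import *
print(close_job())"
```

```text
the job is handed in; nothing more can be done
None
```

The beige remote in the bay is pushed home against the end wall and the orange lever is snapped down locked over it; the last pictures show nothing else in the tray moved, and I handed the job in at about 11 s with the arm clear.

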